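# Shut and latch the gate of a bottle pen

### The job

Shut the open gate of the bottle pen and latch it: lift the steel bar by its ball knob, swing the gate in against the rubber buffer until the bar is past the catch's lip, and let the bar drop fully down behind the lip so that the gate stays shut when you let go. Feel for the catch and press gently: never push the gate or bar against the pen, catch or buffer with more than 12 N, and do not disturb the bottles and other things on the bench.

Things in the scene. Friction and masses are not known exactly. Their poses are not given: they have to be found in the camera images.
- rack: Bench-top bottle pen, fixed: grey base plate 230 x 320 x 8 mm, four steel posts 16 mm thick and 150 mm tall, rod rails. Origin on the table, in the line of the shut gate; x points into the pen, y along the shut gate towards the hinge post, z up. Hinge post at (0, 110) mm, catch post at (0, -178) mm.
- catch_spot (a point): Nominal place of the back face of the catch's lip, at its top, 134 mm above the table. The dark steel lip is 12 mm thick and 26 mm wide, stands on the opening side and rises 16 mm above the lowered bar's underside; the bar drops in behind it. The catch is clamped in a slot: it sits up to 9 mm further in or out along the rack's x than this spot, not measured, to be felt.
- buffer_spot (a point): Nominal place of the nose of a sprung rubber buffer in the pen, 60 mm above the table, facing the tongue (24 mm high) on the gate's free end, 250 mm from the hinge axis like the lip. It shifts with the catch. It meets the tongue 1.5 mm before the bar clears the lip, pushes back with about 7 N where it just clears, and 4 N more per further mm; at the knob, 200 mm from the hinge axis, a quarter more force is felt.
- hinge (a point): Point on the gate's vertical hinge axis, 125 mm above the table (the height of the bar's middle and of its pivot).
- knob (a point): Centre of the black ball knob, 26 mm across, on a 10 mm stem on top of the latch bar: 160 mm along the bar from its pivot and 37 mm above the bar's middle line (162 mm above the table with the bar down). Bar: steel, 235 x 10 x 14 mm, about 0.25 kg, lying along and above the gate's top rail; its pivot is 40 mm from the hinge axis and its end reaches 265 mm from the hinge axis.
- gate (a joint): Barred aluminium gate, 264 mm long with its tongue, 12 mm thick, 20 to 110 mm above the table; carries the bar. Angle in rad: 0 where the bar just clears a nominal catch (0.036 more or less with the slot), growing as the free end swings out of the pen towards the robot side (-x of the rack; clockwise seen from above), -0.1 to 1.3. Light hinge friction (about 0.05 N m); it stays where it is left.
- latch (a joint): Bar angle in rad: 0 lying down level on its rest on the gate, growing as the knob end is lifted, up to 0.45. About 0.09 rad clears the catch's lip. Falls by its weight when let go.
- amber: Bystander: amber bottle 56 mm wide, 125 mm tall, inside the pen. Origin at the centre of its underside, z up.
- vial: Bystander: small amber jar 48 mm wide, 105 mm tall, inside the pen. Origin at the centre of its underside, z up.
- clear: Bystander: clear bottle 56 mm wide, 115 mm tall, inside the pen. Origin at the centre of its underside, z up.
- flask: Bystander: stoppered glass flask 54 mm wide, 102 mm tall, outside the pen beyond the catch post. Origin at the centre of its underside, z up.
- roll: Bystander: upright paper towel roll, 110 mm wide, 200 mm tall. Origin at the centre of its underside, z up.
- spray: Bystander: green spray bottle 64 mm wide, 180 mm tall. Origin at the centre of its underside, z up.
- beaker: Bystander: glass beaker 72 mm wide, 85 mm tall. Origin at the centre of its underside, z up.

How it is judged:
On the way, in this order (a step that is already met when the one before it is completed fails the run):
1. the bar is lifted clear of its rest (0.07 rad) (value of joint latch above 0.07 rad), for 0.1 s.
2. the gate is pushed home with the bar raised over the lip (value of joint gate below 0.043 rad and value of joint latch above 0.06 rad), for 0.1 s.
At the end, for the whole second after the job is handed in: the gate is held shut by the catch (gate angle under 0.044 rad, which with the buffer pushing out only a latched gate keeps), the bar lies fully down behind the lip (bar angle under 0.02 rad), both at rest (value of joint gate below 0.044 rad and value of joint latch below 0.02 rad and velocity of joint gate between -0.05 and 0.05 rad/s and velocity of joint latch below 0.05 rad/s); the robot touches nothing.
It fails at once if gate or bar pressed against the pen, catch or buffer with more than 13.5 N while the bar is raised (contact force between gate and rack above 13.5 N and value of joint latch above 0.03 rad).
It fails at once if gate or bar pressed against the pen, catch or buffer with more than 20 N (contact force between gate and rack above 20 N).
It fails at once if a bottle, flask, roll, spray or beaker is shifted more than 20 mm or tipped (distance of any of amber, vial, clear, flask, roll, spray, beaker from where it was at the start of the episode above 0.02 m or angle between any of amber, vial, clear, flask, roll, spray, beaker's own z axis and vertical above 0.3 rad).
It also fails if it takes over 59 s, if anything falls off the work surface, if the arm or the gripper's body presses on something with over 40 N, if the wrist force passes 120 N, or if a joint passes its speed limit or range.

### The arm

A 6-joint arm with a two-finger parallel gripper is mounted at the origin on the work surface. World frame = base frame: x ahead of the robot, y to its left, z up, the work surface at z = 0. Lengths are in m, angles in rad, forces in N, time in s.
With the tool pointing down it reaches from about 0.375 to 0.75 m from the base axis. Payload 9 kg.
Tool frame: the origin (TCP) lies at the very end of the fingers, on their centre line; the grasp point (between the pads) lies 19 mm behind it; y points along the fingers, z is the direction in which the jaws open and shut, and the axes are right-handed (so a half turn about y gives the same grasp; the last joint's range is limited). The gripper opens to 85 mm and grips with 20 to 120 N. Pads are 22 mm wide; open, the fingers measure 114 mm over their backs; the gripper's body (76 mm by 85 mm) begins 54 mm behind the grasp point. The pads swing forward as they close: fully open they stand 13 mm farther back than shut.
Start: joints at [1.089, 0.104, 0.097, 1.564, 0, 1.353], TCP at [0.156, 0.579, 0.196] pointing down, gripper open.
Joint ranges: [-2.99, 2.99], [-0.84, 1.86], [-1.1, 1.16], [-1.84, 2.11], [-1.51, 1.56], [-3.14, 3.14]. Speed limits (rad/s): [2.22, 2.22, 2.57, 3.14, 3.14, 3.14].

### API

Orientations are given as a unit quaternion [x, y, z, w].
In Python, from cell import env gives the robot as it stands.
- The arm moves only by the shell command python3 -m creep 'ROWS'. ROWS is JSON, a list of rows, each a list of 7 numbers: the turn, a rotation vector about the world's x, y, z in degrees, then the shift along the world's x, y, z in m, then the finger opening in m, from 0 to 0.0854. In form: [[ax, ay, az, x, y, z, claw], ...]. A call has 1 to 10 rows; each row is the pose to reach, as a shift and turn from the pose measured when the call began; what a row does not reach only later rows make up. A row lasts 1/12 s, in which the tool goes at most 41.7 mm and 7.16 degrees, less where a joint would pass 70% of its speed; a pose out of reach is approached as far as the arm can. A call with a gripper value outside its range is refused whole. The fingers move at their own pace and stop on an object; the grip force is fixed at half the most. Time passes only in rows, so rows that repeat a pose let the fingers close. It gives the time, the measured TCP pose, the force and the opening at its end, in the units of the state.
- env.state(): the state, without advancing time (a new reading comes with each control period).
- env.grab_frame(name): name is "side" or "top"; returns a dict with "image" (400x640x3 uint8, red, green, blue), "z_map" (400x640 float32, m along the optical axis (not along the pixel's ray), 0 where there is no reading), "intrinsics" (3x3 intrinsics, pixels), "dist_coeffs" ([k1, k2, p1, p2, k3] as OpenCV has them; the pictures are not rectified), "extrinsics" (4x4, takes a point from camera to world coordinates). Camera axes: x right, y up, looking along -z (the intrinsics and any distortion apply to the point x, -y, -z); pixel columns grow to the right and rows downward; lengths in m; the calibration is good to about 2 mm. A picture is of the moment at which its call begins.
- env.close_job(): hands the job in, once; it reports no verdict.
Trained networks look in the newest picture that a camera, given by its name, has taken for a name from the list of things; names that differ only in an ending like _2 or _b are one class to them, and where a whole thing is asked for, a point or a joint stands for the part that bears it (a point fixed in the world has none). Each returns a list of dicts, best first, with "confidence" (0 to 1); they miss things now and then, are a little off and sometimes report something else, mostly with a low value. They report only what shows in the picture. A call takes as long as a camera call.
- env.search_frame(target, camera): "extent" ([left, top, right, bottom] in pixels, round what is visible of it).
- env.place_of(target, camera): "uv" ([column, row] in pixels: a listed point, or the origin of a listed thing).
The state is a dict: "time_s": time; "joint_positions": joint angles; "joint_vel": joint speeds; "joint_efforts": joint torques, N m; "tool_pos": TCP position; "orientation": TCP orientation; "ft_force": force on the tool from outside, world axes, zero at the start; "ft_torque": the same for the moment, N m; "gripper_width": finger opening in m.
Only numpy, scipy, OpenCV 4.12 (cv2) and the standard library are available. Lean on these libraries where they do the work, as an engineer would, in place of code of your own. Each camera call takes 0.05 s, during which the arm holds its last target. There are 200 camera calls.

## Working session

There is one attempt and no reset: what is moved stays moved. The work goes in short steps, Python scripts to look and compute and a shell command to move; the robot and the scene stay as the last step left them, time stands still between calls to the robot, and variables do not carry over. Pictures are saved under pics/ and viewed, about 8 in all and at most 12, crops included, and the job is handed in when it is done.

```bash
mkdir -p pics; ls; cat > h.py <<'E'
import numpy as np, cv2
from cell import env
def ray(f,uv):
    K=np.array(f["intrinsics"],float);d=np.array(f["dist_coeffs"],float)
    p=cv2.undistortPoints(np.array([[uv]],float),K,d)[0,0]
    T=np.array(f["extrinsics"]); return T[:3,3], T[:3,:3]@np.array([p[0],-p[1],-1.])
def at_z(f,uv,z):
    o,r=ray(f,uv); return o+r*(z-o[2])/r[2]
def at_depth(f,uv):
    o,r=ray(f,uv);u,v=int(round(uv[0])),int(round(uv[1]));w=f["z_map"][max(v-1,0):v+2,max(u-1,0):u+2];w=w[w>0]
    return o+r*np.median(w) if len(w) else None
def proj(f,P):
    T=np.linalg.inv(np.array(f["extrinsics"]));q=T[:3,:3]@np.array(P)+T[:3,3]
    K=np.array(f["intrinsics"],float);d=np.array(f["dist_coeffs"],float)
    return cv2.projectPoints(np.array([[q[0],-q[1],-q[2]]]),np.zeros(3),np.zeros(3),K,d)[0][0,0]
E
python3 - <<'E'
from h import *
np.set_printoptions(precision=4,suppress=True)
for c in ("side","top"):
    f=env.grab_frame(c); cv2.imwrite(f"pics/{c}0.png",f["image"][:,:,::-1])
    print(c,np.array(f["extrinsics"])[:3,3])
    for n,z in (("knob",.162),("hinge",.125),("catch_spot",.134),("buffer_spot",.06),("rack",0),("roll",0),("spray",0),("beaker",0),("flask",0),("amber",0)):
        r=env.place_of(n,c)
        for q in r[:1]: print(n,round(q["confidence"],2),np.round(q["uv"],1),at_z(f,q["uv"],z),at_depth(f,q["uv"]))
print(env.state())
E
```

```text
pics
side [ 0.4168 -0.6595  0.855 ]
knob 0.74 [285.  209.9] [ 0.4824 -0.0538  0.162 ] [ 0.4814 -0.0623  0.1717]
hinge 0.73 [330.1 174.5] [0.635  0.0784 0.125 ] [ 0.6727  0.2061 -0.0014]
catch_spot 0.68 [337.2 243.4] [ 0.5855 -0.1642  0.134 ] [ 0.5859 -0.1631  0.1325]
buffer_spot 0.94 [344.1 262.4] [ 0.6033 -0.1741  0.06  ] [ 0.5905 -0.2074  0.1146]
rack 0.69 [331.7 230.3] [ 0.6143 -0.0232  0.    ] [ 0.6126 -0.0288  0.0075]
spray 0.9 [279.8 133.1] [0.5492 0.4686 0.    ] [0.5442 0.4264 0.032 ]
beaker 0.87 [234.1 166.9] [0.366  0.3214 0.    ] [0.3677 0.287  0.0299]
flask 0.68 [340.1 316.7] [ 0.5629 -0.2839  0.    ] [ 0.5541 -0.3065  0.0515]
top [ 0.4607 -0.0262  1.6386]
knob 0.66 [331.4 228.8] [ 0.4689 -0.0541  0.162 ] [ 0.4698 -0.0572  0.0019]
hinge 0.86 [288. 182.] [0.63   0.0889 0.125 ] [0.6271 0.087  0.1508]
catch_spot 0.18 [451.  207.5] [ 0.532 -0.461  0.134] [ 0.5289 -0.4421  0.1996]
buffer_spot 0.8 [364.8 191.3] [ 0.5991 -0.1767  0.06  ] [ 0.5952 -0.1725  0.1041]
rack 0.55 [321.3 190.5] [ 0.6103 -0.0231  0.    ] [ 0.6097 -0.0231  0.0071]
roll 0.59 [447.6 208.3] [ 0.5357 -0.4869  0.    ] [ 0.5266 -0.4313  0.1977]
spray 0.84 [186.9 215. ] [0.5293 0.4738 0.    ] [0.5244 0.438  0.1172]
beaker 0.9 [232.  259.1] [0.366  0.3066 0.    ] [0.3663 0.3056 0.0048]
flask 0.54 [396.7 206.3] [ 0.547 -0.298  0.   ] [ 0.5439 -0.2884  0.0578]
amber 0.49 [355.3 159.3] [ 0.7234 -0.1506  0.    ] [ 0.7093 -0.144   0.0878]
{'time_s': 1.1, 'joint_positions': array([1.0893, 0.1041, 0.0973, 1.5639, 0.0001, 1.3531]), 'joint_vel': array([ 0.0004,  0.0001,  0.0007,  0.0004, -0.001 ,  0.0007]), 'joint_efforts': array([  0.0001, -55.6771,  50.377 ,   0.0008,  -0.0005,  -0.    ]), 'tool_pos': array([0.1565, 0.5793, 0.1962]), 'orientation': array([-0.7009,  0.093 , -0.093 ,  0.701 ]), 'ft_force': array([ 0.1463,  0.7996, -0.1298]), 'ft_torque': array([-0.0118, -0.0109,  0.0699]), 'gripper_width': 0.085180253108138}
```

View pics/side0.png

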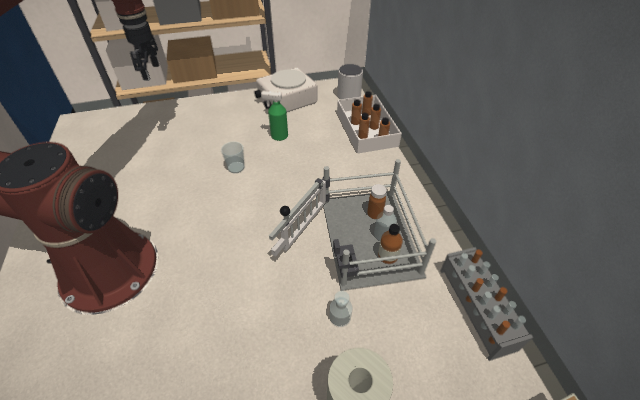

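View pics/top0.png

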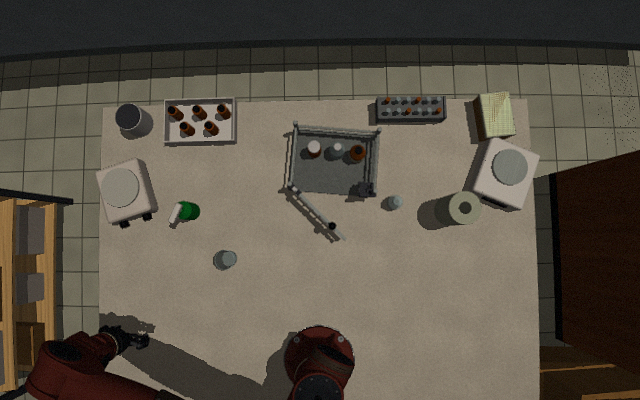

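```bash
python3 - <<'E'
from h import *
np.set_printoptions(precision=4,suppress=True)
fs={c:env.grab_frame(c) for c in("side","top")}
a=fs["side"]["image"][145:305,255:445];b=fs["top"]["image"][110:250,270:400]
A=cv2.resize(a,None,fx=3.1,fy=3.1,interpolation=2);cv2.imwrite("pics/s1.png",A[:,:,::-1])
B=cv2.resize(b,None,fx=4.2,fy=4.2,interpolation=2);cv2.imwrite("pics/t1.png",B[:,:,::-1])
for c,f in fs.items():
    v,u=np.nonzero((f["z_map"]>0)); K=np.array(f["intrinsics"]);
    p=cv2.undistortPoints(np.stack([u,v],1)[:,None].astype(float),K,np.array(f["dist_coeffs"]))[:,0]
    T=np.array(f["extrinsics"]);d=f["z_map"][v,u]
    P=(np.stack([p[:,0],-p[:,1],-np.ones(len(p))],1)*d[:,None])@T[:3,:3].T+T[:3,3]
    m=(P[:,0]>.4)&(P[:,0]<.9)&(abs(P[:,1])<.25)
    for lo,hi in((.143,.16),(.16,.18)):
        k=m&(P[:,2]>lo)&(P[:,2]<hi)
        im=np.zeros((400,640),np.uint8);im[v[k],u[k]]=1
        idx=np.full((400,640),-1);idx[v,u]=np.arange(len(v))
        n,l=cv2.connectedComponents(im)
        for i in range(1,n):
            q=P[idx[l==i]]; print(c,lo,len(q),q.mean(0),np.ptp(q,axis=0),np.argwhere(l==i).mean(0)[::-1])
E
```

```text
side 0.143 23 [0.8322 0.0617 0.1471] [0.0161 0.0129 0.007 ] [397.6087 161.2609]
side 0.143 23 [0.6238 0.0824 0.1481] [0.0129 0.0177 0.0063] [326.0435 168.2609]
side 0.143 1 [ 0.469  -0.0569  0.1576] [0. 0. 0.] [280. 213.]
side 0.143 12 [ 0.4802 -0.0629  0.1534] [0.0176 0.009  0.0153] [285.0833 215.0833]
side 0.143 31 [ 0.8025 -0.2243  0.1476] [0.0138 0.0143 0.0085] [432.3871 241.0645]
side 0.143 36 [ 0.5946 -0.2035  0.1481] [0.0158 0.0149 0.0077] [346.     252.5278]
side 0.16 79 [ 0.4805 -0.0597  0.1686] [0.0236 0.0215 0.0154] [284.4937 210.0633]
top 0.143 18 [0.8304 0.062  0.1501] [0.0153 0.0135 0.0121] [294.7222 122.1111]
top 0.143 20 [ 0.8012 -0.2221  0.1499] [0.0156 0.0144 0.014 ] [378.95 129.1 ]
top 0.143 18 [0.624  0.0827 0.1509] [0.0141 0.0136 0.014 ] [289.2778 182.8889]
top 0.143 17 [ 0.5944 -0.2036  0.1502] [0.0138 0.0102 0.0085] [375.4118 190.1176]
top 0.143 1 [ 0.4877 -0.0664  0.1599] [0. 0. 0.] [335. 223.]
top 0.16 46 [ 0.4808 -0.0562  0.1708] [0.0229 0.0232 0.0144] [332.0217 225.1304]
```

View pics/s1.png

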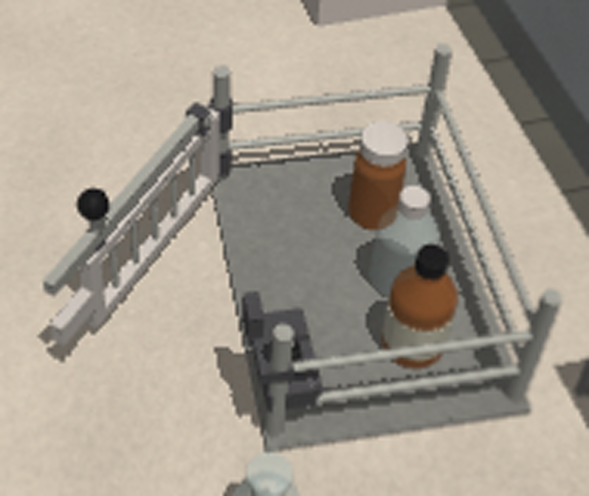

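View pics/t1.png

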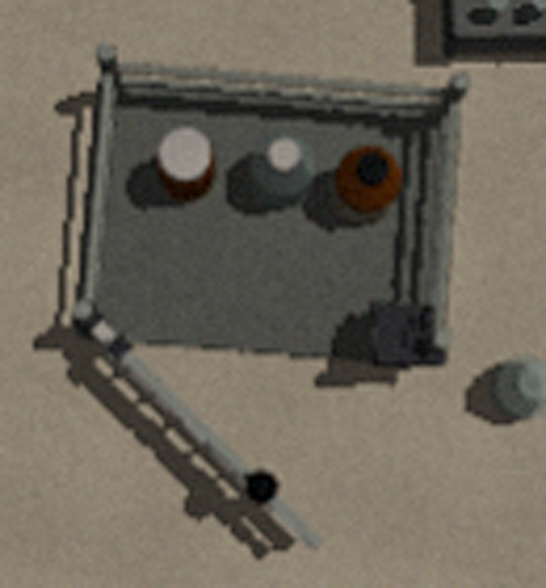

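```bash
cat >> h.py <<'E'
from scipy.spatial.transform import Rotation as R
H=np.array([.624,.0826]);X=np.array([.9947,-.1025]);Y=np.array([.1025,.9947])
def knob(th,r=.2): return H+r*(-np.sin(th)*X-np.cos(th)*Y)
def perp(th): return np.cos(th)*X-np.sin(th)*Y  # closing direction
def rep():
    s=env.state();p=s["tool_pos"];z=R.from_quat(s["orientation"]).as_matrix()
    d=p[:2]-H; th=np.arctan2(-d@X,-d@Y);n=perp(th);f=s["ft_force"]
    print("t",round(s["time_s"],2),"p",np.round(p,4),"th",round(th,4),"r",round(np.hypot(*d),4),"jaw",round(np.degrees(np.arctan2(z[1,2],z[0,2])),1),"want",round(np.degrees(np.arctan2(n[1],n[0])),1),"y",np.round(z[:,1],3),
     "F",np.round(f,2),"closing",round(f[:2]@n,2),"radial",round(f[:2]@d/np.hypot(*d),2),"w",round(s["gripper_width"],4),"q6",round(s["joint_positions"][5],2))
E
python3 - <<'E'
from h import *
rep()
for t in np.arange(.7,-.05,-.1): print(round(t,2),np.round(knob(t)-knob(.695),4))
E
```

```text
t 1.2 p [0.1564 0.5793 0.1961] th 2.2837 r 0.6822 jaw 74.9 want -136.7 y [ 0.  0. -1.] F [-0.41  0.17  0.79] closing 0.18 radial 0.4 w 0.0856 q6 1.35
0.7 [-0.0007  0.0007]
0.6 [ 0.0139 -0.0129]
0.5 [ 0.0298 -0.0251]
0.4 [ 0.0468 -0.0356]
0.3 [ 0.0648 -0.0443]
0.2 [ 0.0835 -0.0512]
0.1 [ 0.1029 -0.0562]
0.0 [ 0.1226 -0.0593]
```

```bash
python3 -m creep '[[0,0,6,0,0,0.04,0.05],[0,0,12,0.02,-0.03,0.07,0.05],[0,0,19,0.04,-0.07,0.07,0.05],[0,0,26,0.06,-0.11,0.07,0.05],[0,0,33,0.08,-0.145,0.07,0.05],[0,0,40,0.1,-0.18,0.07,0.05],[0,0,46,0.12,-0.22,0.07,0.05],[0,0,52,0.14,-0.255,0.07,0.05],[0,0,59.4,0.155,-0.29,0.07,0.05],[0,0,59.4,0.17,-0.325,0.07,0.05]]'; python3 -c "
from h import *
rep()"
```

```text
time_s: 2.03
tool_pos: [0.3128, 0.2845, 0.2663]
orientation: [-0.654, -0.269, 0.268, 0.654]
ft_force: [1.8, 0.5, -0.3]
gripper_width: 0.0503
t 2.03 p [0.3128 0.2845 0.2663] th 2.0435 r 0.371 jaw 134.7 want -123.0 y [ 0.001  0.001 -1.   ] F [ 1.78  0.52 -0.33] closing -1.4 radial -1.21 w 0.0503 q6 -0.35
```

```bash
python3 -m creep '[[0,0,0,0.017,-0.035,0,0.05],[0,0,0,0.034,-0.07,0,0.05],[0,0,0,0.051,-0.105,0,0.05],[0,0,0,0.068,-0.14,0,0.05],[0,0,0,0.085,-0.175,0,0.05],[0,0,0,0.103,-0.21,0,0.05],[0,0,0,0.12,-0.245,0,0.05],[0,0,0,0.138,-0.28,0,0.05],[0,0,0,0.155,-0.315,-0.02,0.05],[0,0,0,0.168,-0.3415,-0.04,0.05]]'; python3 -c "
from h import *
rep()
f=env.grab_frame('side');a=f['image'][120:280,210:400];cv2.imwrite('pics/s2.png',cv2.resize(a,None,fx=3.5,fy=3.5,interpolation=2)[:,:,::-1])
rep()"
```

```text
time_s: 2.87
tool_pos: [0.4822, -0.06, 0.227]
orientation: [0.655, 0.269, -0.267, -0.654]
ft_force: [1.2, 0.3, -0.4]
gripper_width: 0.0503
t 2.87 p [ 0.4822 -0.06    0.227 ] th 0.6799 r 0.201 jaw 134.6 want -44.8 y [ 0.003 -0.001 -1.   ] F [ 1.18  0.29 -0.38] closing 0.63 radial -1.04 w 0.0503 q6 -1.17
t 2.92 p [ 0.4822 -0.0631  0.221 ] th 0.6694 r 0.2033 jaw 134.5 want -44.2 y [-0.002  0.    -1.   ] F [-1.25 -3.76 -5.97] closing 1.73 radial 3.56 w 0.05 q6 -1.18
```

View pics/s2.png

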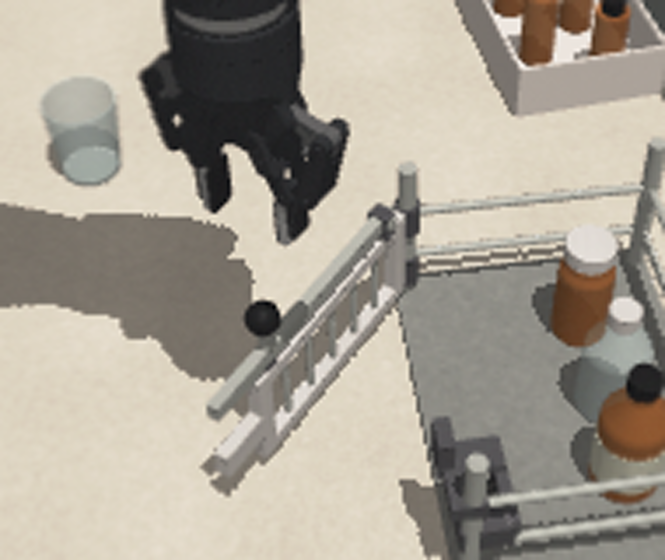

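```bash
python3 -m creep '[[0,0,0,-0.001,0.006,-0.01,0.05],[0,0,0,-0.001,0.006,-0.03,0.05],[0,0,0,-0.001,0.006,-0.03,0.05],[0,0,0,-0.001,0.006,-0.03,0.05]]'; python3 -c "
from h import *
rep()"
```

```text
time_s: 3.25
tool_pos: [0.4805, -0.0567, 0.1906]
orientation: [-0.654, -0.266, 0.269, 0.655]
ft_force: [0.0, 0.9, 1.1]
gripper_width: 0.0502
t 3.25 p [ 0.4805 -0.0567  0.1906] th 0.6975 r 0.2 jaw 134.5 want -45.8 y [-0.004  0.001 -1.   ] F [0.03 0.91 1.05] closing -0.63 radial -0.66 w 0.0502 q6 -1.16
```

```bash
python3 -m creep '[[0,0,0,0,0,-0.025,0.05],[0,0,0,0,0,-0.047,0.05],[0,0,0,0,0,-0.047,0.05],[0,0,0,0,0,-0.047,0.05],[0,0,0,0,0,-0.047,0.0],[0,0,0,0,0,-0.047,0.0],[0,0,0,0,0,-0.047,0.0],[0,0,0,0,0,-0.047,0.0],[0,0,0,0,0,-0.047,0.0]]'; python3 -c "
from h import *
rep()"
```

```text
time_s: 4.0
tool_pos: [0.4808, -0.0569, 0.1442]
orientation: [-0.654, -0.267, 0.269, 0.655]
ft_force: [0.5, 0.4, -0.3]
gripper_width: 0.0002
t 4.0 p [ 0.4808 -0.0569  0.1442] th 0.696 r 0.1999 jaw 134.5 want -45.8 y [-0.003  0.    -1.   ] F [ 0.46  0.35 -0.31] closing 0.07 radial -0.58 w 0.0002 q6 -1.16
```

```bash
python3 -c "
from h import *
f=env.grab_frame('side');a=f['image'][140:270,230:370];A=cv2.resize(a,None,fx=2.8,fy=4,interpolation=2)
g=env.grab_frame('top');b=g['image'][160:270,280:380];B=cv2.resize(b,(392,520),interpolation=2)
cv2.imwrite('pics/s3.png',np.hstack([A,B])[:,:,::-1])
for c,f in(('side',f),('top',g)):
  for q in env.place_of('knob',c)[:2]: print(c,q,at_z(f,q['uv'],.162),at_depth(f,q['uv']),proj(f,[.481,-.057,.162]))
"
```

```text
side {'uv': [285.9, 211.5], 'confidence': 0.76} [ 0.48354266 -0.0594371   0.162     ] [ 0.48296806 -0.06460336  0.16796659] [284.69618916 210.96753843]
```

View pics/s3.png

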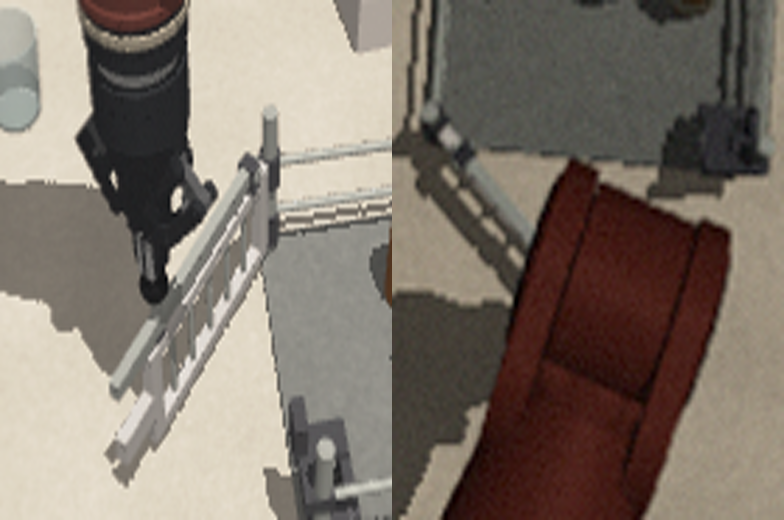

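```bash
python3 -c "
from h import *
np.set_printoptions(precision=3,suppress=True)
f=env.grab_frame('side')
for v in range(198,220,2):
  print(v,[(u,*np.round(at_depth(f,(u,v)),3).tolist(),int(f['image'][v,u].mean())) for u in (281,284,287)])
print(proj(f,env.state()['tool_pos']))
for zz in (.15,.17,.19):print(zz,proj(f,[.4808,-.0569,zz]))
"
```

```text
198 [(281, 0.474, -0.068, 0.222, 36), (284, 0.481, -0.075, 0.227, 37), (287, 0.487, -0.076, 0.227, 36)]
200 [(281, 0.474, -0.067, 0.214, 77), (284, 0.481, -0.072, 0.218, 37), (287, 0.487, -0.075, 0.219, 34)]
202 [(281, 0.474, -0.066, 0.206, 71), (284, 0.48, -0.069, 0.208, 48), (287, 0.487, -0.072, 0.209, 32)]
204 [(281, 0.473, -0.065, 0.198, 52), (284, 0.48, -0.069, 0.201, 63), (287, 0.487, -0.069, 0.199, 32)]
206 [(281, 0.473, -0.065, 0.191, 38), (284, 0.479, -0.069, 0.194, 94), (287, 0.486, -0.07, 0.194, 31)]
208 [(281, 0.472, -0.065, 0.184, 35), (284, 0.479, -0.069, 0.186, 112), (287, 0.487, -0.059, 0.174, 28)]
210 [(281, 0.472, -0.057, 0.169, 26), (284, 0.479, -0.062, 0.172, 72), (287, 0.486, -0.062, 0.17, 24)]
212 [(281, 0.471, -0.06, 0.164, 29), (284, 0.478, -0.065, 0.168, 36), (287, 0.485, -0.065, 0.166, 23)]
214 [(281, 0.471, -0.061, 0.158, 53), (284, 0.478, -0.066, 0.162, 30), (287, 0.485, -0.066, 0.16, 29)]
216 [(281, 0.482, 0.067, -0.0, 116), (284, 0.478, -0.057, 0.144, 80), (287, 0.485, -0.058, 0.143, 95)]
218 [(281, 0.48, 0.061, -0.002, 115), (284, 0.477, -0.056, 0.135, 97), (287, 0.485, -0.058, 0.135, 93)]
[284.98  215.764]
0.15 [284.945 214.116]
0.17 [284.381 208.811]
0.19 [283.799 203.332]
```

```bash
python3 -m creep '[[0,0,0,0,0,0,0.05],[0,0,0,0,0,0,0.05],[0,0,0,0,0,0,0.05],[0,0,0,0,0,0,0.05]]'; python3 -c "
from h import *
rep()
f=env.grab_frame('side');a=f['image'][160:240,240:340];cv2.imwrite('pics/s4.png',cv2.resize(a,None,fx=6,fy=6,interpolation=2)[:,:,::-1])
print(proj(f,env.state()['tool_pos']))
np.set_printoptions(precision=3,suppress=True)
for v in range(184,222,3):
  print(v,[(u,*np.round(at_depth(f,(u,v)),3).tolist()) for u in range(264,305,5)])
"
```

```text
time_s: 4.58
tool_pos: [0.4804, -0.0567, 0.1435]
orientation: [-0.654, -0.266, 0.269, 0.655]
ft_force: [0.2, 0.6, -0.2]
gripper_width: 0.0485
t 4.58 p [ 0.4804 -0.0567  0.1435] th 0.6976 r 0.2001 jaw 134.5 want -45.9 y [-0.004  0.001 -1.   ] F [ 0.21  0.6  -0.16] closing -0.28 radial -0.57 w 0.0485 q6 -1.16
[284.98190522 215.76726576]
184 [(264, 0.442, -0.031, 0.24), (269, 0.453, -0.053, 0.259), (274, 0.463, -0.057, 0.261), (279, 0.473, -0.076, 0.276), (284, 0.483, -0.083, 0.28), (289, 0.493, -0.087, 0.282), (294, 0.503, -0.092, 0.284), (299, 0.514, -0.095, 0.285), (304, 0.525, -0.096, 0.283)]
187 [(264, 0.441, -0.034, 0.233), (269, 0.452, -0.053, 0.249), (274, 0.464, -0.038, 0.231), (279, 0.473, -0.066, 0.257), (284, 0.482, -0.084, 0.272), (289, 0.493, -0.084, 0.27), (294, 0.507, -0.069, 0.251), (299, 0.513, -0.097, 0.277), (304, 0.523, -0.105, 0.283)]
190 [(264, 0.448, 0.188, -0.0), (269, 0.451, -0.045, 0.232), (274, 0.463, -0.039, 0.223), (279, 0.495, 0.177, -0.001), (284, 0.482, -0.082, 0.261), (289, 0.494, -0.074, 0.25), (294, 0.505, -0.076, 0.249), (299, 0.511, -0.105, 0.276), 
[... 1935 characters left out ...]
 -0.003), (279, 0.477, 0.076, -0.0), (284, 0.478, -0.066, 0.161), (289, 0.492, -0.044, 0.132), (294, 0.506, -0.037, 0.121), (299, 0.522, -0.023, 0.1), (304, 0.54, 0.003, 0.065)]
217 [(264, 0.432, 0.077, -0.001), (269, 0.446, 0.074, -0.002), (274, 0.461, 0.069, -0.001), (279, 0.475, 0.066, -0.002), (284, 0.478, -0.057, 0.14), (289, 0.491, -0.05, 0.128), (294, 0.506, -0.038, 0.109), (299, 0.533, 0.048, 0.002), (304, 0.54, 0.003, 0.052)]
220 [(264, 0.43, 0.066, -0.002), (269, 0.444, 0.062, -0.002), (274, 0.459, 0.056, 0.001), (279, 0.473, 0.054, -0.001), (284, 0.477, -0.059, 0.131), (289, 0.49, -0.053, 0.119), (294, 0.505, -0.039, 0.099), (299, 0.521, -0.018, 0.069), (304, 0.539, 0.003, 0.039)]
```

View pics/s4.png

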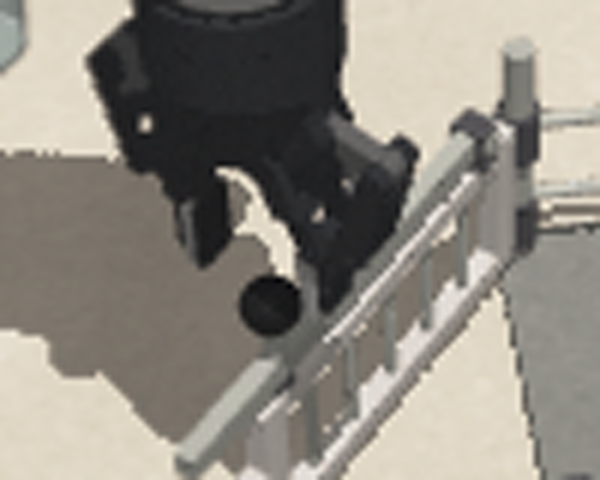

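Crop shows the fingertips (pixels ≈(274,203) and (294,212)) ending at z≈0.185–0.19, above the knob, although the reported TCP z is 0.1435. So the real tips sit about 40 mm higher than reported. I'll go lower in stages, checking force.

```bash
python3 -m creep '[[0,0,0,0,0,-0.01,0.05],[0,0,0,0,0,-0.02,0.05],[0,0,0,0,0,-0.026,0.05],[0,0,0,0,0,-0.026,0.05],[0,0,0,0,0,-0.026,0.05]]'; python3 -c "
from h import *
rep()
f=env.grab_frame('side')
np.set_printoptions(precision=3,suppress=True)
for v in range(196,228,3):
  print(v,[(u,*np.round(at_depth(f,(u,v)),3).tolist()) for u in (271,274,277,291,294,297)])
"
```

```text
time_s: 5.05
tool_pos: [0.4799, -0.0565, 0.1167]
orientation: [-0.653, -0.266, 0.269, 0.656]
ft_force: [0.1, -0.7, 0.8]
gripper_width: 0.05
t 5.05 p [ 0.4799 -0.0565  0.1167] th 0.7003 r 0.2003 jaw 134.5 want -46.0 y [-0.005  0.001 -1.   ] F [ 0.11 -0.66  0.81] closing 0.56 radial 0.38 w 0.05 q6 -1.16
196 [(271, 0.453, -0.054, 0.22), (274, 0.461, -0.038, 0.202), (277, 0.469, -0.031, 0.192), (291, 0.496, -0.085, 0.241), (294, 0.505, -0.07, 0.223), (297, 0.512, -0.071, 0.223)]
199 [(271, 0.453, -0.045, 0.201), (274, 0.46, -0.04, 0.193), (277, 0.468, -0.033, 0.184), (291, 0.496, -0.077, 0.222), (294, 0.503, -0.077, 0.221), (297, 0.51, -0.077, 0.218)]
202 [(271, 0.452, -0.044, 0.189), (274, 0.459, -0.042, 0.185), (277, 0.467, -0.035, 0.175), (291, 0.495, -0.085, 0.221), (294, 0.503, -0.074, 0.207), (297, 0.51, -0.076, 0.208)]
205 [(271, 0.451, -0.042, 0.176), (274, 0.458, -0.044, 0.177), (277, 0.466, -0.035, 0.165), (291, 0.494, -0.089, 0.215), (294, 0.501, -0.082, 0.205), (297, 0.508, -0.087, 0.209)]
208 [(271, 0.45, -0.041, 0.164), (274, 0.457, -0.044, 0.166), (277, 0.465, -0.036, 0.15
[... 435 characters left out ...]
17 [(271, 0.452, 0.071, -0.001), (274, 0.461, 0.069, -0.001), (277, 0.469, 0.068, -0.002), (291, 0.492, -0.085, 0.168), (294, 0.499, -0.087, 0.168), (297, 0.506, -0.084, 0.163)]
220 [(271, 0.45, 0.06, -0.002), (274, 0.459, 0.058, -0.001), (277, 0.467, 0.056, -0.001), (291, 0.496, -0.048, 0.112), (294, 0.505, -0.04, 0.101), (297, 0.516, -0.018, 0.071)]
223 [(271, 0.448, 0.05, -0.003), (274, 0.457, 0.046, -0.001), (277, 0.465, 0.044, -0.001), (291, 0.495, -0.048, 0.1), (294, 0.514, 0.032, -0.002), (297, 0.522, 0.029, 0.0)]
226 [(271, 0.447, 0.038, -0.002), (274, 0.455, 0.034, -0.0), (277, 0.457, -0.071, 0.127), (291, 0.495, -0.043, 0.082), (294, 0.512, 0.021, -0.002), (297, 0.52, 0.018, -0.0)]
```

```bash
python3 -m creep '[[0,0,0,0.001,0,-0.009,0.05],[0,0,0,0.001,0,-0.009,0.05],[0,0,0,0.001,0,-0.009,0.05],[0,0,0,0.001,0,-0.009,0.0],[0,0,0,0.001,0,-0.009,0.0],[0,0,0,0.001,0,-0.009,0.0],[0,0,0,0.001,0,-0.009,0.0]]'; python3 -c "
from h import *
rep()"
```

```text
time_s: 5.68
tool_pos: [0.4815, -0.0568, 0.1088]
orientation: [-0.654, -0.266, 0.269, 0.655]
ft_force: [0.6, -1.0, 3.0]
gripper_width: 0.0231
t 5.68 p [ 0.4815 -0.0568  0.1088] th 0.6936 r 0.1994 jaw 134.5 want -45.6 y [-0.004  0.001 -1.   ] F [ 0.58 -0.97  2.96] closing 1.1 radial 0.26 w 0.0231 q6 -1.16
```

```bash
python3 -m creep '[[0,0,0,0,0,0,0.045],[0,0,0,0,0,0,0.045],[0,0,0,0,0,-0.007,0.045],[0,0,0,0,0,-0.007,0.045],[0,0,0,0,0,-0.007,0.0],[0,0,0,0,0,-0.007,0.0],[0,0,0,0,0,-0.007,0.0],[0,0,0,0,0,-0.007,0.0]]'; python3 -c "
from h import *
rep()"
```

```text
time_s: 6.35
tool_pos: [0.4814, -0.0568, 0.1017]
orientation: [-0.654, -0.266, 0.269, 0.655]
ft_force: [-0.9, -1.0, -1.5]
gripper_width: 0.0232
t 6.35 p [ 0.4814 -0.0568  0.1017] th 0.6941 r 0.1995 jaw 134.5 want -45.7 y [-0.004  0.001 -1.   ] F [-0.9  -0.98 -1.52] closing 0.07 radial 1.33 w 0.0232 q6 -1.16
```

```bash
python3 -m creep '[[0,0,0,0.001,0.001,0.005,0],[0,0,0,0.002,0.002,0.011,0],[0,0,0,0.0035,0.0035,0.017,0],[0,0,0,0.0048,0.0047,0.022,0],[0,0,0,0.0048,0.0047,0.022,0],[0,0,0,0.0048,0.0047,0.022,0]]'; python3 -c "
from h import *
rep()
f=env.grab_frame('side');a=f['image'][160:240,240:340];cv2.imwrite('pics/s5.png',cv2.resize(a,None,fx=5,fy=5,interpolation=2)[:,:,::-1])
for q in env.place_of('knob','side')[:2]: print(q)
"
```

```text
time_s: 6.85
tool_pos: [0.4864, -0.0524, 0.1242]
orientation: [-0.654, -0.266, 0.269, 0.655]
ft_force: [-1.1, -2.3, -0.9]
gripper_width: 0.0231
t 6.85 p [ 0.4864 -0.0524  0.1242] th 0.6922 r 0.1928 jaw 134.5 want -45.5 y [-0.004 -0.    -1.   ] F [-1.15 -2.35 -0.95] closing 0.87 radial 2.46 w 0.0231 q6 -1.15
{'uv': [290.7, 206.4], 'confidence': 0.83}
{'uv': [326.8, 172.4], 'confidence': 0.25}
```

View pics/s5.png

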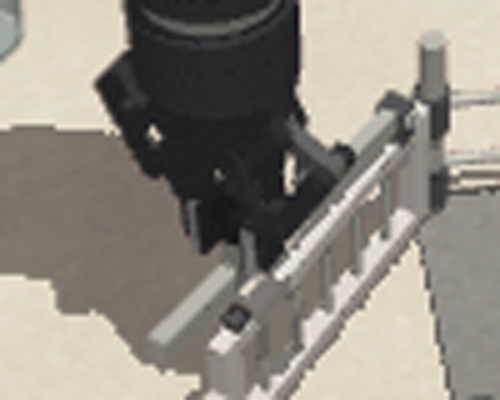

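```bash
cat >> h.py <<'E'
def plan(ths,r=None):
    p=env.state()["tool_pos"][:2];d=p-H;t0=np.arctan2(-d@X,-d@Y);r=r or np.hypot(*d)
    for t in ths: print(round(t,3),"yaw",round(np.degrees(t0-t),1),np.round(knob(t,r)-p,4))
E
python3 -c "
from h import *
plan(np.linspace(.692,.1,11)[1:],.193)"
```

```text
0.633 yaw 3.5 [ 0.0085 -0.0081]
0.574 yaw 6.9 [ 0.0172 -0.0155]
0.514 yaw 10.3 [ 0.0263 -0.0224]
0.455 yaw 13.7 [ 0.0358 -0.0287]
0.396 yaw 17.0 [ 0.0457 -0.0345]
0.337 yaw 20.4 [ 0.0559 -0.0396]
0.278 yaw 23.8 [ 0.0663 -0.0442]
0.218 yaw 27.2 [ 0.0771 -0.0481]
0.159 yaw 30.6 [ 0.088  -0.0514]
0.1 yaw 34.0 [ 0.0991 -0.054 ]
```

```bash
python3 -m creep '[[0,0,1.7,0.004,-0.004,0,0],[0,0,5,0.0128,-0.0118,0,0],[0,0,8.5,0.0217,-0.019,0,0],[0,0,12,0.031,-0.0256,0,0],[0,0,15.3,0.0407,-0.0316,0,0],[0,0,18.7,0.0508,-0.037,0,0],[0,0,22,0.061,-0.042,0,0],[0,0,25,0.07,-0.0456,0,0],[0,0,27.2,0.0771,-0.0481,0,0],[0,0,27.2,0.0771,-0.0481,0,0]]'; python3 -c "
from h import *
rep();plan([.16,.13,.1,.08],.193)"
```

```text
time_s: 7.78
tool_pos: [0.564, -0.1007, 0.1229]
orientation: [-0.573, -0.413, 0.416, 0.573]
ft_force: [0.4, 0.2, -3.4]
gripper_width: 0.0233
t 7.78 p [ 0.564  -0.1007  0.1229] th 0.2135 r 0.1928 jaw 161.7 want -18.1 y [-0.004 -0.001 -1.   ] F [ 0.41  0.15 -3.44] closing 0.34 radial -0.27 w 0.0233 q6 -1.66
0.16 yaw 3.1 [ 0.0098 -0.0031]
0.13 yaw 4.8 [ 0.0155 -0.0045]
0.1 yaw 6.5 [ 0.0211 -0.0058]
0.08 yaw 7.6 [ 0.0249 -0.0065]
```

```bash
python3 -m creep '[[0,0,1.6,0.005,-0.0016,0.001,0],[0,0,3.1,0.0098,-0.0031,0.001,0],[0,0,4.8,0.0155,-0.0045,0.001,0],[0,0,6.5,0.0211,-0.0058,0.001,0],[0,0,7.6,0.0249,-0.0065,0.001,0],[0,0,7.6,0.0249,-0.0065,0.001,0]]'; python3 -c "
from h import *
rep();plan([.08,.07,.06,.05,.04,.03,.02],.193)
f=env.grab_frame('side');a=f['image'][180:290,280:420];cv2.imwrite('pics/s6.png',cv2.resize(a,None,fx=5,fy=5,interpolation=2)[:,:,::-1])"
```

```text
time_s: 8.28
tool_pos: [0.5891, -0.1068, 0.1235]
orientation: [-0.544, -0.45, 0.453, 0.545]
ft_force: [1.6, 1.0, -2.8]
gripper_width: 0.0231
t 8.28 p [ 0.5891 -0.1068  0.1235] th 0.0796 r 0.1926 jaw 169.4 want -10.4 y [-0.003 -0.001 -1.   ] F [ 1.64  0.99 -2.82] closing 1.43 radial -1.27 w 0.0231 q6 -1.78
0.08 yaw -0.0 [-0.0002 -0.0004]
0.07 yaw 0.5 [ 0.0017 -0.0007]
0.06 yaw 1.1 [ 0.0036 -0.0011]
0.05 yaw 1.7 [ 0.0055 -0.0014]
0.04 yaw 2.3 [ 0.0075 -0.0016]
0.03 yaw 2.8 [ 0.0094 -0.0019]
0.02 yaw 3.4 [ 0.0113 -0.0022]
```

View pics/s6.png

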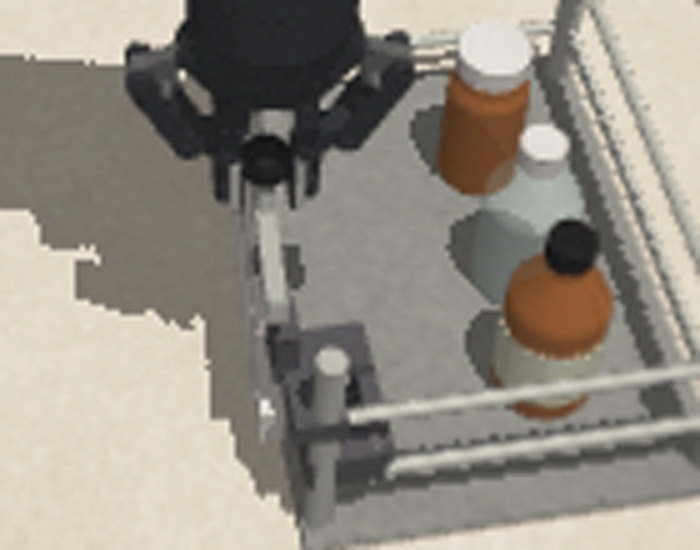

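```bash
python3 -m creep '[[0,0,0.5,0.0017,-0.0007,0.001,0],[0,0,0.8,0.0027,-0.0009,0.001,0],[0,0,1.1,0.0036,-0.0011,0.001,0],[0,0,1.1,0.0036,-0.0011,0.001,0]]'; python3 -c "
from h import *
rep()"; python3 -m creep '[[0,0,0.5,0.001,-0.0002,0,0],[0,0,0.5,0.001,-0.0002,0,0],[0,0,0.5,0.001,-0.0002,0,0]]'; python3 -c "
from h import *
rep()"
```

```text
time_s: 8.67
tool_pos: [0.5923, -0.107, 0.1244]
orientation: [-0.539, -0.456, 0.457, 0.541]
ft_force: [1.4, 5.6, -4.6]
gripper_width: 0.023
t 8.67 p [ 0.5923 -0.107   0.1244] th 0.063 r 0.1922 jaw 170.4 want -9.5 y [-0.004  0.    -1.   ] F [ 1.38  5.6  -4.63] closing 0.44 radial -5.75 w 0.023 q6 -1.8
time_s: 8.92
tool_pos: [0.5933, -0.1071, 0.1244]
orientation: [-0.537, -0.458, 0.46, 0.539]
ft_force: [1.3, 3.0, -3.5]
gripper_width: 0.0232
t 8.92 p [ 0.5933 -0.1071  0.1244] th 0.0577 r 0.1922 jaw 170.9 want -9.2 y [-0.004  0.001 -1.   ] F [ 1.32  3.01 -3.55] closing 0.83 radial -3.19 w 0.0232 q6 -1.81
```

```bash
for i in 1; do python3 -m creep '[[0,0,0.3,0.001,-0.0002,0,0],[0,0,0.3,0.001,-0.0002,0,0],[0,0,0.3,0.001,-0.0002,0,0]]'>/dev/null; python3 -c "
from h import *
rep()"; python3 -m creep '[[0,0,0.3,0.001,-0.0002,0,0],[0,0,0.3,0.001,-0.0002,0,0],[0,0,0.3,0.001,-0.0002,0,0]]' >/dev/null; python3 -c "
from h import *
rep()"; done
```

```text
t 9.17 p [ 0.5944 -0.1073  0.1244] th 0.0521 r 0.1922 jaw 171.2 want -8.9 y [-0.004  0.001 -1.   ] F [ 2.34  2.72 -3.6 ] closing 1.89 radial -3.04 w 0.023 q6 -1.81
t 9.42 p [ 0.5954 -0.1074  0.1243] th 0.0466 r 0.1922 jaw 171.5 want -8.6 y [-0.004  0.001 -1.   ] F [ 0.93  2.77 -3.62] closing 0.51 radial -2.88 w 0.0232 q6 -1.82
```

```bash
python3 -m creep '[[0,0,0.3,0.001,-0.0002,0,0],[0,0,0.3,0.001,-0.0002,0,0],[0,0,0.3,0.001,-0.0002,0,0]]'>/dev/null; python3 -c "
from h import *
rep()"
```

```text
t 9.67 p [ 0.5964 -0.1076  0.1243] th 0.0412 r 0.1922 jaw 171.8 want -8.2 y [-0.004  0.001 -1.   ] F [ 0.92  3.46 -3.95] closing 0.41 radial -3.55 w 0.023 q6 -1.82
```

```bash
python3 -m creep '[[0,0,0.3,0.001,-0.0002,0,0],[0,0,0.3,0.001,-0.0002,0,0],[0,0,0.3,0.001,-0.0002,0,0]]'>/dev/null; python3 -c "
from h import *
rep()"
```

```text
t 9.92 p [ 0.5975 -0.1077  0.1243] th 0.0357 r 0.1922 jaw 172.1 want -7.9 y [-0.004  0.001 -1.   ] F [ 1.49  2.72 -4.25] closing 1.1 radial -2.9 w 0.0231 q6 -1.83
```

```bash
python3 -m creep '[[0,0,0.3,0.0008,-0.0002,0,0],[0,0,0.3,0.0008,-0.0002,0,0],[0,0,0.3,0.0008,-0.0002,0,0]]'>/dev/null; python3 -c "
from h import *
rep()"
```

```text
t 10.17 p [ 0.5983 -0.1079  0.1242] th 0.0313 r 0.1922 jaw 172.4 want -7.7 y [-0.004  0.001 -1.   ] F [ 2.65  3.13 -4.49] closing 2.21 radial -3.45 w 0.0231 q6 -1.83
```

```bash
python3 -m creep '[[0,0,0.3,0.0008,-0.0001,0,0],[0,0,0.3,0.0008,-0.0001,0,0],[0,0,0.3,0.0008,-0.0001,0,0]]'>/dev/null; python3 -c "
from h import *
rep()"
```

```text
t 10.42 p [ 0.5992 -0.108   0.1242] th 0.027 r 0.1922 jaw 172.8 want -7.4 y [-0.004  0.001 -1.   ] F [ 1.38  4.17 -4.8 ] closing 0.83 radial -4.31 w 0.0231 q6 -1.84
```

```bash
python3 -m creep '[[0,0,0.3,0.0006,-0.0001,0,0],[0,0,0.3,0.0006,-0.0001,0,0],[0,0,0.3,0.0006,-0.0001,0,0]]'>/dev/null; python3 -c "
from h import *
rep()"
```

```text
t 10.67 p [ 0.5998 -0.1081  0.1242] th 0.0235 r 0.1922 jaw 173.1 want -7.2 y [-0.004  0.001 -1.   ] F [ 2.44  3.81 -4.18] closing 1.94 radial -4.09 w 0.023 q6 -1.84
```

```bash
python3 -m creep '[[0,0,0.2,0.0008,-0.0001,0,0],[0,0,0.2,0.0008,-0.0001,0,0],[0,0,0.2,0.0008,-0.0001,0,0]]'>/dev/null; python3 -c "
from h import *
rep()"
```

```text
t 10.92 p [ 0.6005 -0.1082  0.1242] th 0.0199 r 0.1922 jaw 173.3 want -7.0 y [-0.004  0.001 -1.   ] F [ 1.25  3.71 -4.3 ] closing 0.78 radial -3.84 w 0.0235 q6 -1.85
```

```bash
python3 -m creep '[[0,0,0.2,0.0006,-0.0001,0,0],[0,0,0.2,0.0006,-0.0001,0,0],[0,0,0.2,0.0006,-0.0001,0,0]]'>/dev/null; python3 -c "
from h import *
rep()"
```

```text
t 11.17 p [ 0.6008 -0.1083  0.124 ] th 0.0182 r 0.1923 jaw 173.5 want -6.9 y [-0.005  0.001 -1.   ] F [-0.59  3.29 -4.38] closing -0.99 radial -3.19 w 0.0229 q6 -1.85
```

```bash
python3 -m creep '[[0,0,0.2,0.0006,-0.0001,0,0],[0,0,0.2,0.0006,-0.0001,0,0],[0,0,0.2,0.0006,-0.0001,0,0]]'>/dev/null; python3 -c "
from h import *
rep()"
```

```text
t 11.42 p [ 0.6011 -0.1084  0.1239] th 0.0166 r 0.1923 jaw 173.7 want -6.8 y [-0.005  0.001 -1.   ] F [-2.17  3.07 -4.37] closing -2.52 radial -2.79 w 0.0232 q6 -1.85
```

```bash
python3 -m creep '[[0,0,0,0.0008,-0.0001,0,0],[0,0,0,0.0008,-0.0001,0,0],[0,0,0,0.0008,-0.0001,0,0]]'>/dev/null; python3 -c "
from h import *
rep()"
```

```text
t 11.67 p [ 0.6014 -0.1085  0.1236] th 0.0151 r 0.1924 jaw 173.7 want -6.7 y [-0.006  0.001 -1.   ] F [-3.69  3.32 -4.41] closing -4.05 radial -2.87 w 0.0229 q6 -1.85
```

```bash
python3 -m creep '[[0,0,0,0.0007,-0.0001,0,0],[0,0,0,0.0007,-0.0001,0,0],[0,0,0,0.0007,-0.0001,0,0]]'>/dev/null; python3 -c "
from h import *
rep()"
```

```text
t 11.92 p [ 0.6014 -0.1086  0.1234] th 0.0149 r 0.1925 jaw 173.6 want -6.7 y [-0.008  0.001 -1.   ] F [-5.27  3.23 -2.66] closing -5.61 radial -2.59 w 0.0232 q6 -1.85
```

```bash
python3 -m creep '[[0,0,0,0.001,0,0.0005,0],[0,0,0,0.001,0,0.0005,0],[0,0,0,0.001,0,0.0005,0]]'>/dev/null; python3 -c "
from h import *
rep()"
```

```text
t 12.17 p [ 0.6015 -0.1086  0.1235] th 0.0144 r 0.1925 jaw 173.6 want -6.7 y [-0.01   0.001 -1.   ] F [-5.88  3.22 -2.94] closing -6.21 radial -2.51 w 0.0232 q6 -1.85
```

```bash
python3 -m creep '[[0,0,0,0.001,0,0.0005,0],[0,0,0,0.001,0,0.0005,0],[0,0,0,0.001,0,0.0005,0]]'>/dev/null; python3 -c "
from h import *
rep()"
```

```text
t 12.42 p [ 0.6015 -0.1085  0.1236] th 0.0147 r 0.1924 jaw 173.6 want -6.7 y [-0.012  0.001 -1.   ] F [-6.12  3.23 -2.94] closing -6.45 radial -2.49 w 0.0237 q6 -1.85
```

```bash
python3 -m creep '[[0,-0.3,0,0.0018,0,0.0005,0],[0,-0.3,0,0.0018,0,0.0005,0],[0,-0.3,0,0.0018,0,0.0005,0]]'>/dev/null; python3 -c "
from h import *
rep()"
```

```text
t 12.67 p [ 0.6019 -0.1086  0.1236] th 0.0126 r 0.1924 jaw 173.6 want -6.6 y [-0.01   0.001 -1.   ] F [-8.07  3.39 -3.41] closing -8.4 radial -2.44 w 0.0232 q6 -1.85
```

```bash
python3 -m creep '[[0,-0.3,0,0.002,0,0.0005,0],[0,-0.3,0,0.002,0,0.0005,0],[0,-0.3,0,0.002,0,0.0005,0]]'>/dev/null; python3 -c "
from h import *
rep()"
```

```text
t 12.92 p [ 0.6022 -0.1086  0.1235] th 0.0107 r 0.1925 jaw 173.6 want -6.5 y [-0.009  0.001 -1.   ] F [-10.13   2.53  -3.12] closing -10.35 radial -1.37 w 0.0231 q6 -1.85
```

```bash
python3 -m creep '[[0,-0.2,0,0.0016,-0.001,-0.002,0],[0,-0.2,0,0.0014,-0.002,-0.004,0],[0,-0.2,0,0.0014,-0.002,-0.005,0],[0,-0.2,0,0.0014,-0.002,-0.005,0]]'>/dev/null; python3 -c "
from h import *
rep()"
```

```text
t 13.25 p [ 0.6018 -0.1107  0.1177] th 0.0115 r 0.1945 jaw 173.6 want -6.5 y [-0.009  0.001 -1.   ] F [-9.59  2.55 -2.68] closing -9.82 radial -1.44 w 0.0229 q6 -1.85
```

```bash
python3 -m creep '[[0,-0.2,0,0.002,-0.001,-0.003,0],[0,-0.2,0,0.0018,-0.002,-0.006,0],[0,-0.2,0,0.0016,-0.003,-0.009,0],[0,-0.2,0,0.0016,-0.003,-0.009,0]]'>/dev/null; python3 -c "
from h import *
rep()"
```

```text
t 13.58 p [ 0.6015 -0.1137  0.1076] th 0.0113 r 0.1976 jaw 173.6 want -6.5 y [-0.01   0.002 -1.   ] F [-9.42  3.21 -2.51] closing -9.73 radial -2.12 w 0.0233 q6 -1.86
```

```bash
python3 -m creep '[[0,-0.2,0,0.0017,-0.001,-0.003,0],[0,-0.2,0,0.0015,-0.0018,-0.0055,0],[0,-0.2,0,0.0015,-0.0018,-0.0055,0],[0,-0.2,0,0.0015,-0.0018,-0.0055,0]]'>/dev/null; python3 -c "
from h import *
rep()"
```

```text
t 13.92 p [ 0.6015 -0.1151  0.102 ] th 0.0105 r 0.199 jaw 173.6 want -6.5 y [-0.009  0.002 -1.   ] F [-9.47  4.5  -0.41] closing -9.91 radial -3.4 w 0.0229 q6 -1.86
```

```bash
python3 -m creep '[[0,0,0,0,0,-0.0004,0],[0,0,0,-0.0005,0,-0.0004,0],[0,0,0,-0.001,0,-0.0004,0],[0,0,0,-0.001,0,-0.0004,0]]'>/dev/null; python3 -c "
from h import *
rep()"
```

```text
t 14.25 p [ 0.6006 -0.115   0.1019] th 0.0151 r 0.199 jaw 173.6 want -6.7 y [-0.009  0.003 -1.   ] F [-3.66  4.19 -1.17] closing -4.12 radial -3.74 w 0.0231 q6 -1.86
```

```bash
python3 -m creep '[[0,0,0,-0.0004,0,0,0],[0,0,0,-0.0008,0,0,0],[0,0,0,-0.0008,0,0,0]]'>/dev/null; python3 -c "
from h import *
rep()"
```

```text
t 14.5 p [ 0.6006 -0.115   0.1021] th 0.0152 r 0.199 jaw 173.6 want -6.8 y [-0.007  0.003 -1.   ] F [ 3.78  4.87 -4.82] closing 3.18 radial -5.28 w 0.0228 q6 -1.86
```

```bash
python3 -m creep '[[0,0,0,0.0003,0,0,0],[0,0,0,0.0003,0,0,0],[0,0,0,0.0003,0,0,0.045],[0,0,0,0.0003,0,0,0.045],[0,0,0,0.0003,0,0,0.045],[0,0,0,0.0003,0,0,0.045]]'>/dev/null; python3 -c "
from h import *
rep()"; python3 -m creep '[[0,0,0,0,0,0.01,0.045],[0,0,0,0,0,0.025,0.045],[0,0,0,0,0,0.05,0.045],[0,0,0,0,0,0.08,0.045],[0,0,0,0,0,0.11,0.045],[0,0,0,-0.03,0,0.13,0.045],[0,0,0,-0.065,0.02,0.14,0.045],[0,0,0,-0.1,0.05,0.14,0.045],[0,0,0,-0.12,0.09,0.14,0.045],[0,0,0,-0.13,0.12,0.14,0.045]]' >/dev/null; python3 -c "
from h import *
rep()
np.set_printoptions(precision=4,suppress=True)
f=env.grab_frame('side');a=f['image'][170:280,280:420];A=cv2.resize(a,None,fx=4.2,fy=4.2,interpolation=2)
cv2.imwrite('pics/s7.png',A[:,:,::-1])
for q in env.place_of('knob','side')[:1]: print(q,at_z(f,q['uv'],.162),at_depth(f,q['uv']),proj(f,[*knob(.015),.162]),proj(f,[*knob(.015,.195),.17]))
g=env.grab_frame('top')
for q in env.place_of('knob','top')[:1]: print(q,at_z(g,q['uv'],.162),proj(g,[*knob(.015),.162]))
"
```

```text
t 15.0 p [ 0.6013 -0.1155  0.1025] th 0.0114 r 0.1994 jaw 173.6 want -6.5 y [-0.006  0.002 -1.   ] F [0.17 0.32 0.74] closing 0.14 radial -0.33 w 0.0448 q6 -1.86
t 15.83 p [0.4698 0.005  0.2441] th 1.0017 r 0.1727 jaw 173.5 want -63.3 y [-0.004  0.001 -1.   ] F [0.92 0.96 0.35] closing -0.45 radial -1.25 w 0.0451 q6 -1.73
{'uv': [338.2, 220.6], 'confidence': 0.88} [ 0.6    -0.1193  0.162 ] [ 0.5987 -0.1232  0.167 ] [338.0202 219.5517] [337.7952 215.8471]
{'uv': [348.5, 191.4], 'confidence': 0.6} [ 0.5908 -0.1131  0.162 ] [349.3169 188.4591]
```

View pics/s7.png

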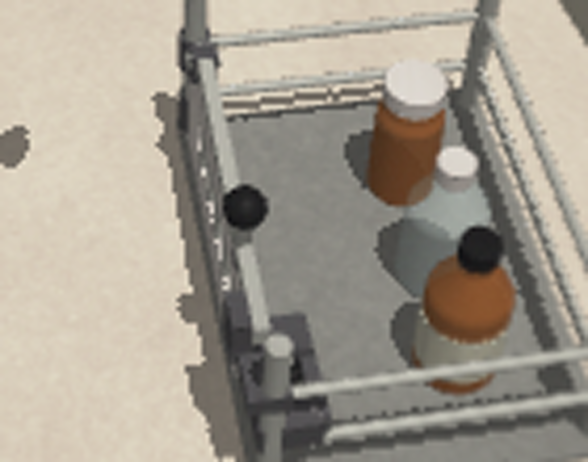

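```bash
python3 - <<'E'
from h import *
f=env.grab_frame("side")
pts=[at_depth(f,(u,v)) for v in range(210,235) for u in range(328,350)]
P=np.array([p for p in pts if p is not None]);k=P[(P[:,2]>.155)&(P[:,2]<.2)]
print("knob mean,max z",k.mean(0),k[:,2].max(),len(k)); b=P[(P[:,2]>.118)&(P[:,2]<.15)]; print(b[:,2].max())
rep()
print(env.close_job())
E
```

```text
knob mean,max z [ 0.59940721 -0.11791774  0.16686305] 0.17348885300762495 92
0.14632968938591684
t 16.08 p [0.4717 0.0043 0.2434] th 0.9933 r 0.1713 jaw 173.6 want -62.8 y [-0.005  0.001 -1.   ] F [ 0.2  -0.68 -0.41] closing 0.69 radial 0.13 w 0.0447 q6 -1.73
the job is handed in; nothing more can be done
None
```

The gate is shut and latched, and the job is handed in at about 16 s of the 59 s allowed. No verdict is reported.

**What I did:** I gripped the ball knob, lifted the bar about 0.14 rad and swung the gate in. I felt the buffer at about 0.019 rad. I then pressed to a reading of about 10 N at the knob, which is about 8 to 9 N at the buffer. I lowered the bar behind the lip, eased off and released.

**Last checks:**
- **Latched:** when I eased the gate back out, it stopped at about 0.015 rad and the force changed sign, so the lip holds it. The limit is 0.044 rad.
- **Bar down:** the top of the knob reads 0.173 m, against 0.175 m expected with the bar fully down. The last side picture shows the bar behind the lip. The bottles inside the pen look unmoved; I did not measure them or recheck the others.
- **Robot clear:** the gripper is well away from the gate, with the wrist force near zero.

**What failed or disagreed:**
- **First grasp missed:** the real fingertips sit about 40 mm above the reported TCP height. The fingers closed above the knob without touching anything. I corrected the height from the depth image.
- **Grip width:** the fingers read 23 mm on the 26 mm knob, the same at two heights, so I took it as an offset in the reading.
- **Top camera:** its final knob estimate was about 9 mm off the side camera's in x. I trusted the side camera and the felt stop.

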